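# Wind the slide tray in with the folding crank

## Task

The slide tray of the little hand-wound slide shuttle has to go in under its reading bridge. Swing the folded crank on the shuttle's big handwheel up until it stands upright and clicks into its latch (the wheel is locked while the crank is folded), then turn the wheel by it clockwise, seen from above, a full quarter turn to its stop, and let go with the crank still standing upright.

Things in the scene. Friction and masses are not known exactly. Their poses are not given: they have to be found in the camera images.
- wheel_center (a point): Shuttle handwheel: solid aluminium disc 148 mm across, flat on a white gearbox, disc top 88 mm above the bench. Point on its upright axis, 30 mm above the disc, level with the crank's hinge. z up; x turns with the wheel and points to the hinge pin, 60 mm away. The reading bridge (143 mm high) is 120 mm or more from the axis. The small dark wheel on a grey press is another machine's.
- crank_grip (a point): Centre of the black barrel grip, 24 mm across, 36 mm long, which revolves freely on the crank: a steel rod 11 mm thick; 65 mm from hinge pin to grip centre. Folded, it lies level over the wheel, grip centre 5 mm past the wheel's axis, 30 mm above the disc, free at both sides. Upright, it is 65 mm straight above the hinge pin, 183 mm above the bench. Two steel posts at the hinge lock the wheel.
- crank (a joint): Angle of the folding crank about its level hinge pin (along y of wheel_center): 0 folded inward over the wheel, 1.57 upright, hard stop 1.60; the grip rises and swings outward. It falls back by its weight until a spring catch snaps in between 1.1 and 1.5 (about 3 N at the grip); past that it stays upright by itself.
- shuttle_wheel (a joint): Turn of the handwheel: 0 at the start, grows clockwise seen from above to a hard stop at 1.57 (a quarter turn, tray fully in). Locked near 0 until the crank is up; then it turns with 1 to 2 N at the grip and stays where it is left.

How it is judged:
On the way, in this order (a step that is already met when the one before it is completed fails the run):
1. the crank is swung up to upright (within 10 degrees) and latched, the wheel not yet turned (value of joint crank above 1.4 rad and value of joint shuttle_wheel below 0.3 rad), for 0.1 s.
2. the wheel is turned a quarter turn clockwise to its stop (within 10 degrees) with the crank upright (value of joint shuttle_wheel above 1.39 rad and value of joint crank above 1.4 rad), for 0.2 s.
At the end, for the whole second after the job is handed in: The wheel rests within 10 degrees of its clockwise stop, a quarter turn from the start, and the crank still stands upright in its latch, within 10 degrees (all of step 2 and velocity of joint shuttle_wheel below 0.05 rad/s); the robot touches nothing.
It also fails if it takes over 42 s, if anything falls off the work surface, if the arm or the gripper's body presses on something with over 40 N, if the wrist force passes 120 N, or if a joint passes its speed limit or range.

## Robot

A 6-joint arm with a two-finger parallel gripper is mounted at the origin on the work surface. World frame = base frame: x ahead of the robot, y to its left, z up, the work surface at z = 0. Lengths are in m, angles in rad, forces in N, time in s.
With the tool pointing down it reaches from about 0.325 to 0.9 m from the base axis. Payload 6.1 kg.
Tool frame: the origin (TCP) lies midway between the tips of the shut fingers; the grasp point (between the pads) lies robot.tcp_to_grasp behind it (robot.tcp_to_grasp is the distance from the TCP to the grasp point, in m); z points along the fingers, y is the line along which they close (so a half turn about z gives the same grasp; the last joint's range is limited). The gripper opens to 85 mm and grips with 20 to 120 N. Pads are 22 mm wide; open, the fingers measure 114 mm over their backs; the gripper's body (76 mm by 85 mm) begins 54 mm behind the grasp point. The pads swing forward as they close: fully open they stand 13 mm farther back than shut.
Start: joints at [1.129, 0.22, 1.526, -0, 1.395, -0.126], TCP at [0.194, 0.594, 0.231] pointing down, gripper open.
Joint ranges: [-2.98, 2.98], [-0.91, 2.08], [0.09, 2.57], [-1.24, 4.39], [0.2, 2.65], [-2.68, 2.68]. Speed limits (rad/s): [2.57, 2.57, 3.01, 3.14, 3.14, 3.14].

## Interface

Orientations are given as [roll, pitch, yaw] about the fixed x, y, z axes, in that order (R = Rz(yaw) Ry(pitch) Rx(roll)).
In Python, from bench import sense, snapshot, sign_off, robot gives the robot as it stands. The module is installed in compiled form; this text tells all that it offers.
- The arm moves only by the tool play_rows, never from a script. Its argument "targets" is one flat list of numbers, 7 for each row, row after row: the shift along the tool's x, y, z each as a share of 100 mm, from -1 to 1, then the turn, a rotation vector about the tool's x, y, z each as a share of 90 degrees, from -1 to 1, then the closure in counts, from 0 (fully open) to 255 (shut). In form: [tx, ty, tz, wx, wy, wz, gripper, tx, ty, tz, wx, wy, wz, gripper, ...]. A call has 1 to 8 rows; each row is the pose to reach, as a shift and turn from the pose commanded when the call began, along the tool's axes at that moment; what a row does not reach only later rows make up. A row lasts 1/12 s, in which the tool goes at most 41.7 mm and 7.16 degrees, less where a joint would pass 70% of its speed; a pose out of reach is approached as far as the arm can. A call with a number of a shift or a turn outside -1 to 1 is refused whole. A call with a gripper value outside its range is refused whole. The fingers move at their own pace and stop on an object; "force" is the grip in N (left out, the last holds). Time passes only in rows, so rows that repeat a pose let the fingers close. It gives the time, the measured TCP pose, the force, the opening and the grip force at its end, in the units of the state.
- sense(): the state, without advancing time (a new reading comes with each control period).
- snapshot(name): name is "side" or "top"; returns a dict with "color" (480x640x3 uint8, blue, green, red), "fx", "fy", "cx", "cy" (pixels), "position" and "attitude" of the camera in the world. Camera axes: x right, y down, z forward; pixel columns grow to the right and rows downward; lengths in m; the calibration is good to about 2 mm. A picture is of the moment at which its call begins. There is no depth.
- sign_off(): hands the job in; it is judged then, once.
The state is a dict: "time_s": time; "qpos": joint angles; "joint_velocities": joint speeds; "tau": joint torques, N m; "tcp_pos": TCP position; "tcp_rot": TCP orientation; "contact_force": force on the tool from outside, world axes, zero at the start; "moment": the same for the moment, N m; "gripper_width": finger opening in m; "grasp_force": force on a finger pad.
Only numpy, scipy, OpenCV 4.12 (cv2) and the standard library are available. Lean on these libraries where they do the work, as an engineer would, in place of code of your own. Each camera call takes 0.05 s, during which the arm holds its last target. There are 200 camera calls.

## Working session

There is one attempt and no reset: what is moved stays moved. The work goes in short steps, Python scripts to look and compute and a tool call to move; the robot and the scene stay as the last step left them, time stands still between calls to the robot, and variables do not carry over. Pictures are saved under pics/ and viewed, at most 10 in all, crops included, and the job is handed in when it is done.

Besides the shell and the picture viewer there is one more tool, called after ">>>" as name(argument=value, ...) on one line, values as JSON. play_rows: Moves the arm, as the interface text tells. Shift numbers are shares of 100 mm and turn numbers shares of 90 degrees, none past 1 either way. Its arguments: {"type":"object","properties":{"targets":{"type":"array"},"force":{"type":"number"}},"required":["targets"]}

```bash
mkdir -p pics
python3 - <<'E'
from bench import sense,snapshot,robot
import cv2
for n in("side","top"):
    s=snapshot(n);cv2.imwrite(f"pics/{n}0.png",s["color"]);print(n,s["fx"],s["fy"],s["cx"],s["cy"],s["position"],s["attitude"])
s=sense();print(s["tcp_pos"],s["tcp_rot"],s["time_s"],robot.tcp_to_grasp)
E
```

```text
side 584.9512221504658 584.9512221504658 319.80372208660896 238.41774306474943 [ 0.29906493 -0.41653913  0.61420862] [-2.36488707 -0.01315502 -0.49420612]
top 619.3013311122241 619.3013311122241 321.36108806807414 238.19067090440512 [0.47837326 0.0298647  0.78502341] [-3.04977302 -0.00900774 -1.58260123]
[0.1938759  0.59357228 0.23029634] [-3.13980632e+00 -2.23262792e-04  2.82578486e+00] 0.1 0.0187
```

View pics/side0.png

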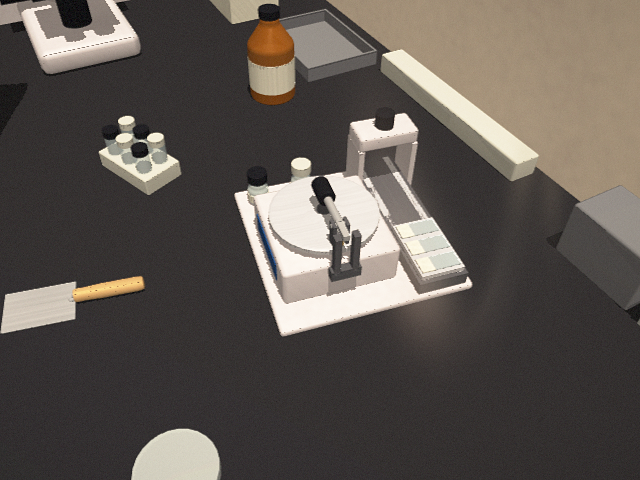

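View pics/top0.png

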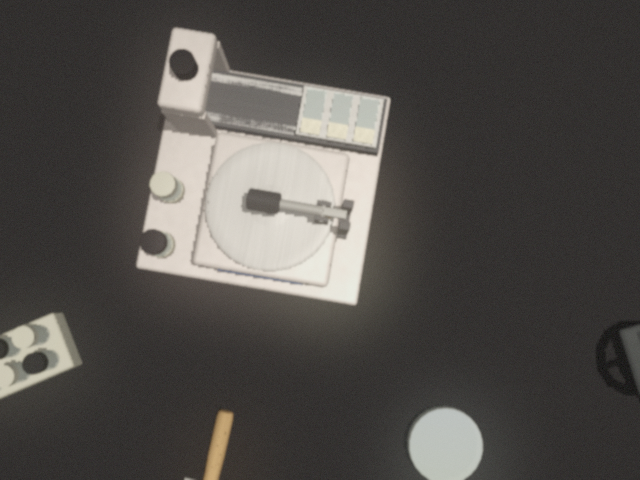

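The side view shows the wheel at about (325,213), the folded grip at (322,190) and the hinge posts at (345,240). In the top view the disc centre is at about (270,206), the grip at (263,201), the hinge posts at (345,218) and the bridge at the upper left.

```bash
cat > h.py <<'E'
import numpy as np,cv2
from scipy.spatial.transform import Rotation as R
from bench import sense,snapshot
def ray(s,u,v,z):
    d=R.from_euler('xyz',s["attitude"]).apply([(u-s["cx"])/s["fx"],(v-s["cy"])/s["fy"],1]);p=np.array(s["position"])
    return p+d*(z-p[2])/d[2]
def pose():
    s=sense();return np.array(s["tcp_pos"]),R.from_euler('xyz',s["tcp_rot"])
E
python3 - <<'E'
from h import *
def blob(s,x0,y0,x1,y1,th):
    m=(s["color"][y0:y1,x0:x1].max(2)<th).astype(np.uint8)
    n,l,st,c=cv2.connectedComponentsWithStats(m);i=1+st[1:,4].argmax();print(st[i]);return c[i]+[x0,y0]
s=snapshot("top");t=blob(s,235,180,285,220,90);print(t,"grip top",ray(s,*t,.118))
print("disc",ray(s,270,206,.088))
m=(s["color"][150:265,203:340].min(2)>0)
print("posts",ray(s,345,217,.118), "rod 305,209",ray(s,305,209,.118))
s=snapshot("side");t=blob(s,305,172,345,210,70);print(t,"grip side",ray(s,*t,.118))
for z,(u,v) in {.143:(383,135)}.items():print("bridge",ray(s,u,v,z))
E
```

```text
Traceback (most recent call last):
ValueError: attempt to get argmax of an empty sequence
```

Run:
```python
from h import *
def blob(s,x0,y0,x1,y1):
    g=s["color"][y0:y1,x0:x1].max(2);th,m=cv2.threshold(g,0,1,cv2.THRESH_BINARY_INV|cv2.THRESH_OTSU)
    n,l,st,c=cv2.connectedComponentsWithStats(m);i=1+st[1:,4].argmax();print(g.min(),th,st[i]);return c[i]+[x0,y0]
s=snapshot("top");t=blob(s,235,180,285,220);print(t,"grip top",ray(s,*t,.118))
print("disc",ray(s,270,206,.088))
print("posts",ray(s,345,217,.118), "rod 305,209",ray(s,305,209,.118))
s2=snapshot("side");t=blob(s2,308,174,338,206);print(t,"grip side",ray(s2,*t,.118))
print("bridge",ray(s2,383,135,.143))
cv2.imwrite("pics/c.png",np.hstack([cv2.resize(s["color"][140:290,150:400],(400,240)),cv2.resize(s2["color"][100:310,230:480],(400,336))[:240]]))
```

```text
90 158.0 [  7   8  43  28 875]
[261.832      202.06057143] grip top [0.5798495  0.08734624 0.118     ]
disc [0.5798027  0.08068352 0.088     ]
posts [ 0.56253463 -0.00279957  0.118     ] rod 305,209 [0.57175037 0.04052532 0.118     ]
4 140.0 [  1   0  27  32 550]
[320.96       189.90909091] grip side [0.57925062 0.0865561  0.118     ]
bridge [0.6952291  0.12306472 0.143     ]
```

View pics/c.png

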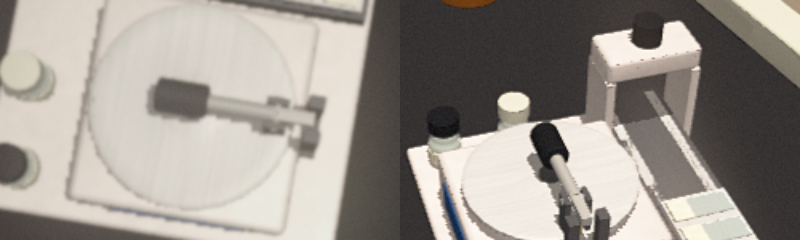

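The crop confirms it: the grip is dark at crop (182,97), the rod runs to the posts at (312,115), and the bridge is well clear. Folded grip centre is about (0.579, 0.087, 0.118) and the hinge direction is (-0.16, -0.987).

Plan: grip the barrel from above with the fingers closing along the pin axis. I'll move through the arc keeping the tool vertical, so the barrel pivots between the pads, then turn the wheel with the tool yawing along.

>>> play_rows(targets=[-1,-0.69,-0.6,0,0,0.6,0,-1,-0.69,-0.6,0,0,0.6,0,-1,-0.69,-0.6,0,0,0.6,0,-1,-0.69,-0.6,0,0,0.6,0,-1,-0.69,-0.6,0,0,0.6,0,-1,-0.69,-0.6,0,0,0.6,0,-1,-0.69,-0.6,0,0,0.6,0,-1,-0.69,-0.6,0,0,0.6,0], force=20)

```text
time_s: 0.92
tcp_pos: [0.2679, 0.4972, 0.2914]
tcp_rot: [3.141, -0.0, 1.876]
contact_force: [1.0, 0.3, 0.6]
gripper_width: 0.0853
grasp_force: 0.0
```

```bash
cat > go.py <<'E'
import sys
from h import *
x,y,z,yaw=map(float,sys.argv[1:5])
p,r=pose();T=R.from_euler('xyz',[np.pi,0,yaw]);s=sense()
print("t",round(s["time_s"],2),"p",p.round(4),"rpy",np.round(s["tcp_rot"],3),"F",np.round(s["contact_force"],1),"w",round(s["gripper_width"],4),"q",np.round(s["qpos"],2))
print("shift",(r.inv().apply(np.array([x,y,z])-p)/.1).round(3),"turn",((r.inv()*T).as_rotvec()/(np.pi/2)).round(3))
E
python3 go.py .579 .087 .20 1.41
```

```text
t 0.92 p [0.2679 0.4972 0.2914] rpy [ 3.141 -0.     1.876] F [1.  0.3 0.6] w 0.0853 q [ 0.94  0.04  1.61 -0.    1.49  0.63]
shift [-4.848  1.732  0.914] turn [ 0.    -0.     0.297]
```

>>> play_rows(targets=[-0.4,0.14,0,0,0,0,0,-0.8,0.28,0,0,0,0,0,-1,0.35,0,0,0,0,0])

```text
time_s: 1.17
tcp_pos: [0.3331, 0.4107, 0.2911]
tcp_rot: [3.141, 0.002, 1.883]
contact_force: [0.6, -0.3, -0.1]
gripper_width: 0.0857
grasp_force: 0.0
```

>>> play_rows(targets=[-0.4,0.14,0,0,0,0,0,-0.8,0.28,0,0,0,0,0,-1,0.35,0,0,0,0,0])

```text
time_s: 1.42
tcp_pos: [0.3976, 0.3257, 0.2913]
tcp_rot: [3.141, 0.001, 1.882]
contact_force: [0.6, -0.0, 0.7]
gripper_width: 0.0853
grasp_force: 0.0
```

>>> play_rows(targets=[-0.4,0.14,0,0,0,0,0,-0.8,0.28,0,0,0,0,0,-1,0.35,0,0,0,0,0])

```text
time_s: 1.67
tcp_pos: [0.4617, 0.241, 0.2914]
tcp_rot: [3.141, 0.001, 1.881]
contact_force: [0.1, 0.1, -0.4]
gripper_width: 0.0854
grasp_force: 0.0
```

>>> play_rows(targets=[-0.4,0.14,0,0,0,0,0,-0.8,0.28,0,0,0,0,0,-1,0.35,0,0,0,0,0])

```text
time_s: 1.92
tcp_pos: [0.5258, 0.1564, 0.2912]
tcp_rot: [3.141, 0.001, 1.881]
contact_force: [-0.2, 0.4, 0.1]
gripper_width: 0.0852
grasp_force: 0.0
```

>>> play_rows(targets=[-0.4,0.14,0,0,0,0.3,0,-0.8,0.31,0.3,0,0,0.3,0,-0.85,0.33,0.5,0,0,0.3,0,-0.85,0.33,0.5,0,0,0.3,0,-0.85,0.33,0.5,0,0,0.3,0,-0.85,0.33,0.5,0,0,0.3,0])

```text
time_s: 2.42
tcp_pos: [0.5814, 0.089, 0.2412]
tcp_rot: [-3.141, -0.0, 1.415]
contact_force: [-0.0, 0.3, 0.7]
gripper_width: 0.0854
grasp_force: 0.0
```

```bash
python3 go.py .579 .087 .102 1.41
```

```text
t 2.42 p [0.5814 0.089  0.2412] rpy [-3.141 -0.     1.415] F [-0.   0.3  0.7] w 0.0854 q [0.02 0.13 1.61 0.   1.4  0.17]
shift [-0.024 -0.02   1.392] turn [-0.    -0.     0.003]
```

>>> play_rows(targets=[-0.02,-0.02,0.3,0,0,0,0,-0.02,-0.02,0.6,0,0,0,0,-0.02,-0.02,0.8,0,0,0,0,-0.02,-0.02,0.9,0,0,0,0,-0.02,-0.02,0.9,0,0,0,0])

```text
time_s: 2.83
tcp_pos: [0.5778, 0.0882, 0.1497]
tcp_rot: [-3.139, 0.0, 1.415]
contact_force: [-0.7, -0.3, 1.3]
gripper_width: 0.0854
grasp_force: 0.0
```

>>> play_rows(targets=[0,0,0.15,0,0,0,0,0,0,0.3,0,0,0,0,0,0,0.45,0,0,0,0,0,0,0.48,0,0,0,0])

```text
time_s: 3.17
tcp_pos: [0.5791, 0.0879, 0.1033]
tcp_rot: [-3.141, 0.0, 1.414]
contact_force: [-1.0, -0.4, 0.3]
gripper_width: 0.0859
grasp_force: 0.0
```

```bash
python3 go.py .579 .087 .102 1.41
python3 - <<'E'
from h import *
s=snapshot("side");cv2.imwrite("pics/s1.png",cv2.resize(s["color"][80:320,180:500],(800,600)))
E
```

```text
t 3.17 p [0.5791 0.0879 0.1033] rpy [-3.141  0.     1.414] F [-1.  -0.4  0.3] w 0.0859 q [0.02 0.25 1.74 0.   1.15 0.17]
shift [-0.009  0.     0.013] turn [-0.     0.     0.003]
```

View pics/s1.png

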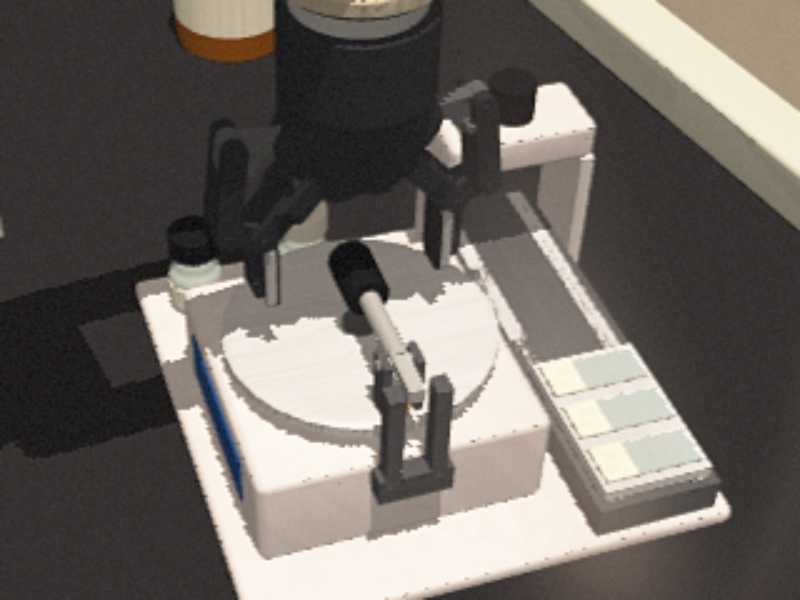

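The fingers at (268,275) and (440,235) straddle the grip at (358,275), so it is well centred. I'll close with low force.

>>> play_rows(targets=[0,0,0,0,0,0,255,0,0,0,0,0,0,255,0,0,0,0,0,0,255,0,0,0,0,0,0,255,0,0,0,0,0,0,255,0,0,0,0,0,0,255,0,0,0,0,0,0,255,0,0,0,0,0,0,255], force=20)

```text
time_s: 3.88
tcp_pos: [0.5806, 0.0875, 0.1042]
tcp_rot: [3.139, -0.001, 1.412]
contact_force: [4.9, 0.8, 1.6]
gripper_width: 0.0231
grasp_force: 23.0
```

>>> play_rows(targets=[-0.003,0.01,-0.057,0,0,0,255,-0.01,0.01,-0.113,0,0,0,255,-0.022,0.01,-0.168,0,0,0,255,-0.039,0.01,-0.222,0,0,0,255,-0.061,0.01,-0.275,0,0,0,255,-0.087,0.01,-0.325,0,0,0,255,-0.118,0.01,-0.373,0,0,0,255,-0.152,0.01,-0.418,0,0,0,255])

```text
time_s: 4.55
tcp_pos: [0.5777, 0.0722, 0.1447]
tcp_rot: [-3.141, -0.0, 1.412]
contact_force: [5.5, -0.5, -4.8]
gripper_width: 0.0233
grasp_force: 22.8
```

```bash
python3 go.py .5694 .0228 .1692 1.41
python3 - <<'E'
from h import *
s=snapshot("side");cv2.imwrite("pics/s2.png",cv2.resize(s["color"][80:320,180:500],(640,480)))
E
```

```text
t 4.55 p [0.5777 0.0722 0.1447] rpy [-3.141 -0.     1.412] F [ 5.5 -0.5 -4.8] w 0.0233 q [-0.01  0.2   1.72  0.    1.22  0.15]
shift [-0.501 -0.004 -0.245] turn [-0.    -0.     0.001]
```

View pics/s2.png

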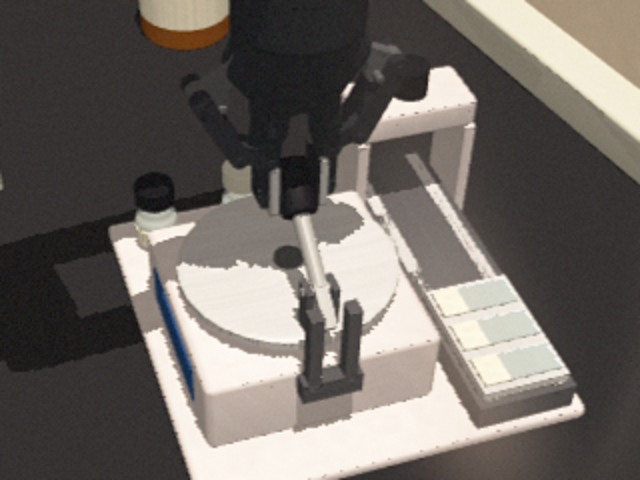

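The crank is about 40° up and the barrel at (298,188) is pivoting properly between the pads. I'll continue the arc.

>>> play_rows(targets=[-0.04,0.005,-0.042,0,0,0,255,-0.08,0.005,-0.08,0,0,0,255,-0.173,0.005,-0.145,0,0,0,255,-0.276,0.005,-0.193,0,0,0,255,-0.385,0.005,-0.222,0,0,0,255,-0.45,0.005,-0.232,0,0,0,255,-0.51,0.005,-0.232,0,0,0,255,-0.51,0.005,-0.232,0,0,0,255])

```text
time_s: 5.27
tcp_pos: [0.5695, 0.0202, 0.1692]
tcp_rot: [-3.141, 0.001, 1.411]
contact_force: [-2.5, 2.5, 5.4]
gripper_width: 0.023
grasp_force: 19.4
```

```bash
python3 go.py .5694 .0228 .1692 1.41
python3 - <<'E'
from h import *
s=snapshot("side");cv2.imwrite("pics/s3.png",cv2.resize(s["color"][80:320,180:500],(640,480)))
E
```

```text
t 5.27 p [0.5695 0.0202 0.1692] rpy [-3.141e+00  1.000e-03  1.411e+00] F [-2.5  2.5  5.4] w 0.023 q [-0.1   0.14  1.74 -0.    1.26  0.06]
shift [ 0.026 -0.005 -0.   ] turn [-0.001  0.001  0.001]
```

View pics/s3.png

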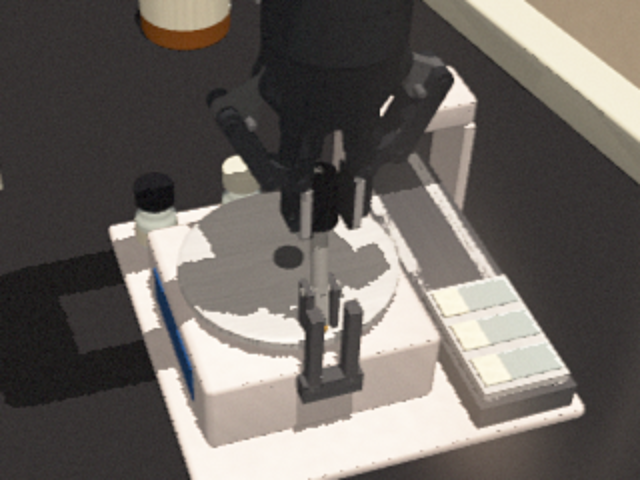

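The crank is upright, with the barrel at (322,190) above the posts. The reaction force shows it reached its stop. I'll loosen the fingers slightly so that they only cage the barrel.

>>> play_rows(targets=[0.01,0,0,0,0,0,165,0.01,0,0,0,0,0,165,0.01,0,0,0,0,0,165,0.01,0,0,0,0,0,165])

```text
time_s: 5.65
tcp_pos: [0.57, 0.0226, 0.1679]
tcp_rot: [-3.141, 0.001, 1.412]
contact_force: [0.3, 0.5, -0.2]
gripper_width: 0.03
grasp_force: 0.0
```

```bash
python3 go.py .5694 .0215 .1692 1.41
python3 - <<'E'
from h import *
s=snapshot("side");cv2.imwrite("pics/s4.png",cv2.resize(s["color"][80:320,180:500],(640,480)))
E
```

```text
t 5.65 p [0.57   0.0226 0.1679] rpy [-3.141e+00  1.000e-03  1.412e+00] F [ 0.3  0.5 -0.2] w 0.03 q [-0.1   0.15  1.73 -0.    1.26  0.06]
shift [-0.011 -0.005 -0.013] turn [-0.     0.     0.001]
```

View pics/s4.png

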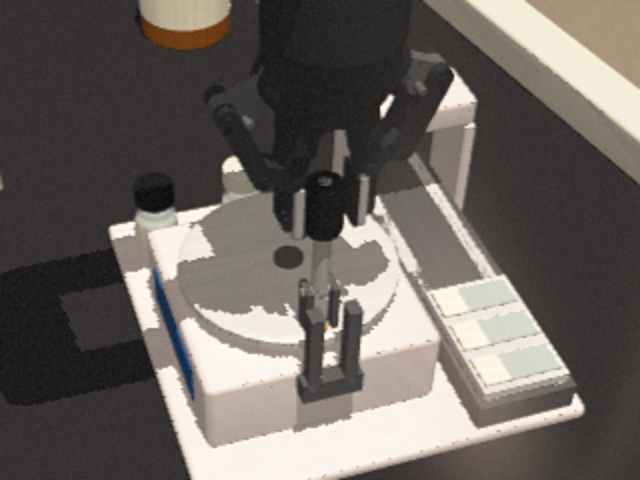

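The crank stands upright by itself with zero contact force and the barrel at (323,205), so it is latched. Now I'll turn the wheel.

>>> play_rows(targets=[-0.017,-0.063,0,0,0,0.067,165,-0.007,-0.125,0,0,0,0.133,165,0.009,-0.185,0,0,0,0.2,165,0.032,-0.244,0,0,0,0.267,165,0.06,-0.3,0,0,0,0.333,165,0.095,-0.353,0,0,0,0.4,165,0.134,-0.401,0,0,0,0.467,165,0.179,-0.446,0,0,0,0.533,165])

```text
time_s: 6.37
tcp_pos: [0.5292, 0.0472, 0.1684]
tcp_rot: [3.14, 0.0, 0.57]
contact_force: [0.7, -1.6, -0.6]
gripper_width: 0.0302
grasp_force: 0.9
```

```bash
python3 go.py .518 .091 .168 -0.16
python3 - <<'E'
from h import *
s=snapshot("side");cv2.imwrite("pics/s5.png",cv2.resize(s["color"][80:320,180:500],(640,480)))
E
```

```text
t 6.37 p [0.5292 0.0472 0.1684] rpy [3.14 0.   0.57] F [ 0.7 -1.6 -0.6] w 0.0302 q [-0.06  0.05  1.84 -0.    1.25  0.94]
shift [ 0.142 -0.429  0.003] turn [ 0.001 -0.     0.464]
```

View pics/s5.png

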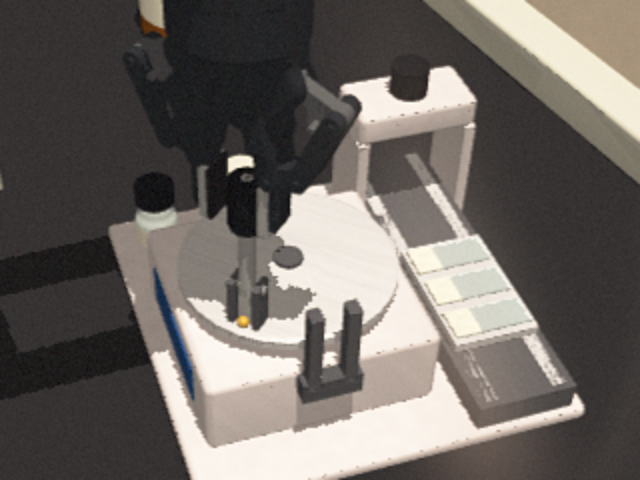

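The wheel has turned about 45° with the crank upright (barrel at (245,200)), and the tray is moving in. Next is the second half.

>>> play_rows(targets=[0.003,-0.063,0,0,0,0.067,165,0.013,-0.125,0,0,0,0.133,165,0.029,-0.185,0,0,0,0.2,165,0.052,-0.244,0,0,0,0.267,165,0.08,-0.3,0,0,0,0.333,165,0.115,-0.353,0,0,0,0.4,165,0.154,-0.401,0,0,0,0.467,165,0.18,-0.43,0,0,0,0.5,165])

```text
time_s: 7.08
tcp_pos: [0.5209, 0.0935, 0.1683]
tcp_rot: [3.141, 0.0, -0.213]
contact_force: [-0.8, -0.8, 1.1]
gripper_width: 0.0301
grasp_force: 0.6
```

>>> play_rows(targets=[0,-0.01,0,0,0,0,165,0,-0.02,0,0,0,0,165,0,-0.02,0,0,0,0,165,0,-0.02,0,0,0,0,165])

```text
time_s: 7.42
tcp_pos: [0.5213, 0.0947, 0.1683]
tcp_rot: [3.141, 0.0, -0.209]
contact_force: [-1.1, -4.9, 1.6]
gripper_width: 0.0301
grasp_force: 2.2
```

```bash
python3 go.py .518 .091 .168 -0.16
```

```text
t 7.42 p [0.5213 0.0947 0.1683] rpy [ 3.141  0.    -0.209] F [-1.1 -4.9  1.6] w 0.0301 q [ 0.03  0.05  1.84 -0.    1.26  1.81]
shift [-0.025  0.043  0.003] turn [ 0.001  0.    -0.031]
```

The force rises at the stop. I'll centre the fingers, open partly, and lift straight up.

>>> play_rows(targets=[0,0.03,0,0,0,0,165,0,0.03,0,0,0,0,100,0,0.03,0,0,0,0,100,0,0.03,0,0,0,0,100,0,0.03,0,0,0,0,100,0,0.03,-0.2,0,0,0,100,0,0.03,-0.5,0,0,0,100,0,0.03,-0.8,0,0,0,100])

```text
time_s: 8.08
tcp_pos: [0.5197, 0.0926, 0.248]
tcp_rot: [3.141, 0.003, -0.21]
contact_force: [0.7, -0.6, 0.2]
gripper_width: 0.0518
grasp_force: 0.0
```

>>> play_rows(targets=[0,0,-0.3,0,0,0,100,0,0,-0.6,0,0,0,100,0,0,-0.6,0,0,0,100,0,0,-0.6,0,0,0,100])

```text
time_s: 8.42
tcp_pos: [0.5219, 0.0927, 0.3109]
tcp_rot: [-3.14, -0.005, -0.21]
contact_force: [0.1, -0.5, -1.1]
gripper_width: 0.0517
grasp_force: 0.0
```

```bash
python3 go.py .518 .091 .168 -0.16
python3 - <<'E'
from h import *
a=snapshot("side");cv2.imwrite("pics/s6.png",cv2.resize(a["color"][80:320,180:500],(640,480)))
E
```

```text
t 8.42 p [0.5219 0.0927 0.3109] rpy [-3.14  -0.005 -0.21 ] F [ 0.1 -0.5 -1.1] w 0.0517 q [ 0.03 -0.05  1.67  0.    1.52  1.81]
shift [-0.042  0.027  1.429] turn [-0.001 -0.003 -0.032]
```

View pics/s6.png

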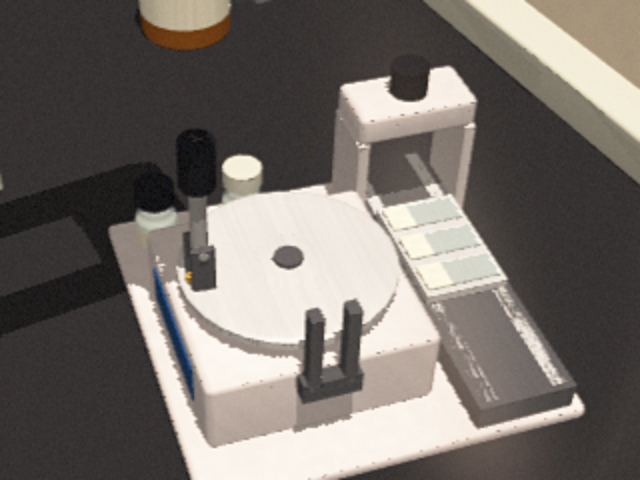

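The crank stands upright (barrel at (197,163)) and the gripper is clear. I'll check the wheel angle numerically, since the tray at (440,245) has stopped short of the bridge.

Run:
```python
from h import *
a=snapshot("side")
C=np.array([.579,.0815]);u0=np.array([-.16,-.987])
g=a["color"][140:182,262:294].max(2);_,m=cv2.threshold(g,0,1,cv2.THRESH_BINARY_INV|cv2.THRESH_OTSU)
n,l,st,c=cv2.connectedComponentsWithStats(m);i=1+st[1:,4].argmax();uv=c[i]+[262,140];print(uv,st[i])
for uv in(uv,(278.5,161.5)):
    p=ray(a,*uv,.183)[:2];d=p-C;print(p,np.hypot(*d),np.degrees(np.arctan2(u0[1],u0[0])-np.arctan2(d[1],d[0]))%360)
```

```text
[276.79365079 159.65952381] [   0    0   32   42 1260]
[0.52203404 0.09318514] 0.05815207036310961 92.38402917360565
[0.52231726 0.08907071] 0.057186089180208316 88.39959588301025
```

```bash
python3 -c "
from bench import sign_off
print(sign_off())"
```

```text
the job is handed in; nothing more can be done
None
```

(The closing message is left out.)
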